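# Clip the orange filter panel into its dock

## Task

Take the orange filter panel out of the parking stand and push it straight down into the spring clips of the dock with the orange end cheeks, until its foot is fully home on the dock's base; then let go. Leave the blue panel standing in its slot.

Things in the scene. Friction and masses are not known exactly. Their poses are not given: they have to be found in the camera images.
- orange_panel_center (a point): Centre, half-way up, of the upright loose panel to move (120 g): orange see-through sheet, 4 mm thick along x, 90 wide along y, 110 high along z, either way round alike. Foot rail 12 thick, 14 high, underside 55 below this point. Ribbed orange handle at the top, 14 thick (x), 60 long (y), 22 high, centre 44 above this point. It stands loosely in a slot of the parking stand.
- blue_panel_center (a point): Centre (as above) of an equal blue panel, to be left alone in the other slot of the white and grey parking stand (60 x 250 mm), 112 mm from the orange one along y. Slot floors are 6 mm above the bench, walls end 26 mm above it; panels have 2 mm play each side in x, 8 in y, and lift straight out freely.
- orange_dock_seat (a point): Slot floor, mid-slot, 8 mm above the bench, of the fixed dock with orange end cheeks; home of the foot's underside. Slot along y, z up. Two sprung steel jaws, 60 mm long, form a funnel: 27 mm wide at the top (46 above this point), 5 at the noses (20 above). The foot sticks there, 20 or more above home, till pushed with 5 to 15 N; noses then close over it. Cheeks: 108 apart, 25 high.
- blue_dock_seat (a point): The same point of the equal dock with blue end cheeks (base 80 x 134 mm, fixed to the bench), which stays empty.
Mind the look-alikes: they are no part of the job. Of the things like the part that bears orange_panel_center, leave any that is green; of the rest the larger one is meant.

How it is judged:
By the outcome, as a careful person would: the job done as asked, in the order asked, and still so for the second after the job is handed in, with the robot touching nothing.
It also fails if it takes over 38 s, if anything falls off the work surface, if the arm or the gripper's body presses on something with over 40 N, if the wrist force passes 120 N, or if a joint passes its speed limit or range.

## Robot

A 7-joint arm with a two-finger parallel gripper is mounted at the origin on a cart in front of the work surface, level with it; the furniture and walls round the work are solid. World frame = base frame: x ahead of the robot, y to its left, z up, the work surface at z = 0. Lengths are in m, angles in degrees, forces in N, time in s.
With the tool pointing down it reaches from about 0.425 to 0.825 m from the base axis. Payload 3.6 kg.
Tool frame: the origin (TCP) lies between the finger pads; the fingertips stand ctrl.nose_length ahead of it and the grasp point (between the pads) is the TCP (ctrl.nose_length is the distance from the TCP to the fingertips, in m); z points along the fingers, x is the direction in which the jaws open and shut, and the axes are right-handed (so a half turn about z gives the same grasp; the last joint's range is limited). The gripper opens to 93 mm and grips with 3 to 60 N. Pads are 15 mm wide; open, the fingers measure 128 mm over their backs; the gripper's body (75 mm by 188 mm) begins 65 mm behind the grasp point.
Start: joints at [69.528, 35.231, -0.722, 81.555, 0.464, 63.22, -2.315], TCP at [0.211, -0.615, 0.238] pointing down, gripper open.
Joint ranges: [-178.69, 178.69], [-17.37, 117.87], [-77.05, 75.6], [15.02, 138.74], [-78.02, 258.01], [0.78, 113.62], [-162.83, 162.83]. Speed limits (degrees/s): [159.86, 159.86, 180, 180, 180, 180, 180].

## Interface

Orientations are given as [roll, pitch, yaw] about the fixed x, y, z axes, in that order (R = Rz(yaw) Ry(pitch) Rx(roll)).
In Python, from plant import readout, imaging, job, ctrl gives the robot as it stands.
- The arm moves only by the shell command python3 -m creep 'ROWS'. ROWS is JSON, a list of rows, each an object of numbers: "hand": the opening, from 0 (shut) to 1 (fully open); "x", "y", "z": the shift along the tool's x, y, z in m; "yaw": the turn about the tool's z in degrees. In form: [{"hand": .., "x": .., "y": .., "z": .., "yaw": ..}, ...]. A call has 1 to 8 rows; each row shifts and turns the commanded pose from where the row before left it, along the tool's axes as they then stand; what a row does not reach is not made up. A row lasts 1/8 s, in which the tool goes at most 62.5 mm and 10.7 degrees, less where a joint would pass 70% of its speed; a pose out of reach is approached as far as the arm can. A call with a gripper value outside its range is refused whole. The fingers move at their own pace and stop on an object; the grip force is fixed at half the most. Time passes only in rows, so rows that do not move let the fingers close. It gives the time, the measured TCP pose, the force and the opening at its end, in the units of the state.
- readout.get_state(): the state, without advancing time (a new reading comes with each control period).
- imaging.capture(name): name is "scene" or "side" or "wrist"; returns the picture (480x640x3 uint8, red, green, blue); there is no depth.
- imaging.get_calibration(name): a dict with "fx", "fy", "cx", "cy" (pixels), "origin" and "orientation" of the camera in the world; the wrist camera has in their place "T_tool_cam" (4x4, takes a point from camera to tool coordinates, whose origin is the TCP and whose axes are the tool frame's). Camera axes: x right, y up, looking along -z (the intrinsics and any distortion apply to the point x, -y, -z); pixel columns grow to the right and rows downward; lengths in m; the calibration is good to about 2 mm. A picture is of the moment at which its call begins: read the wrist's pose just before it. get_calibration takes no time and is no camera call.
- job.job_done(): hands the job in, once; it reports no verdict.
The state is a dict: "clock": time; "q": joint angles; "dq": joint speeds; "effort": joint torques, N m; "tool_pos": TCP position; "eef_rot": TCP orientation; "force": force on the tool from outside, world axes, zero at the start; "wrist_torque": the same for the moment, N m; "width": finger opening in m.
Only numpy, scipy, OpenCV 4.12 (cv2) and the standard library are available. Lean on these libraries where they do the work, as an engineer would, in place of code of your own. Each camera call takes 0.05 s, during which the arm holds its last target. There are 200 camera calls.

## Working session

There is one attempt and no reset: what is moved stays moved. The work goes in short steps, Python scripts to look and compute and a shell command to move; the robot and the scene stay as the last step left them, time stands still between calls to the robot, and variables do not carry over. Pictures are saved under pics/ and viewed, about 8 in all and at most 12, crops included, and the job is handed in when it is done.

```bash
ls; mkdir -p pics; python3 - <<'E'
from plant import readout, imaging, ctrl
import cv2
s=readout.get_state();print(s['clock'],s['tool_pos'],s['eef_rot'],s['width'],s['force'],ctrl.nose_length)
for n in("scene","side"):
    cv2.imwrite(f"pics/{n}1.png",imaging.capture(n)[:,:,::-1]);print(imaging.get_calibration(n))
print(imaging.get_calibration("wrist"))
E
```

```text
pics
0.0 [ 0.21090756 -0.61405714  0.2364889 ] [ 1.79997401e+02  1.45122789e-01 -7.10407150e+01] 0.09303064817125559 [-1.01368468  0.3248922   0.23881574] 0.019
{'fx': 457.92359980068306, 'fy': 457.92359980068306, 'cx': 317.5327850039143, 'cy': 240.0999646359304, 'origin': array([0.21723466, 0.31627533, 0.73901898]), 'orientation': array([  38.29467812,    0.99844479, -148.25416592])}
{'fx': 578.2217231227083, 'fy': 578.2217231227083, 'cx': 316.84539256591444, 'cy': 243.18757332031927, 'origin': array([0.29232465, 0.62315771, 0.65511925]), 'orientation': array([  55.11341332,    0.96432895, -165.72717992])}
{'fx': 385.1026208470549, 'fy': 385.1026208470549, 'cx': 320.94389509170156, 'cy': 248.76077850353516, 'T_tool_cam': array([[ 9.99999936e-01,  3.53361421e-04,  5.68326966e-05,
         1.18635795e-03],
       [ 3.56145369e-04, -9.66748252e-01, -2.55729720e-01,
        -7.06391018e-02],
       [-3.54221071e-05,  2.55729724e-01, -9.66748316e-01,
        -1.47329911e-01],
       [ 0.00000000e+00,  0.00000000e+00,  0.00000000e+00,
         1.00000000e+00]])}
```

View pics/scene1.png

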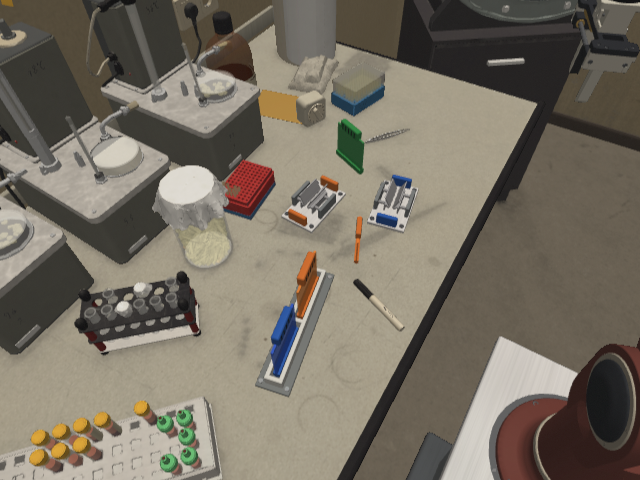

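View pics/side1.png

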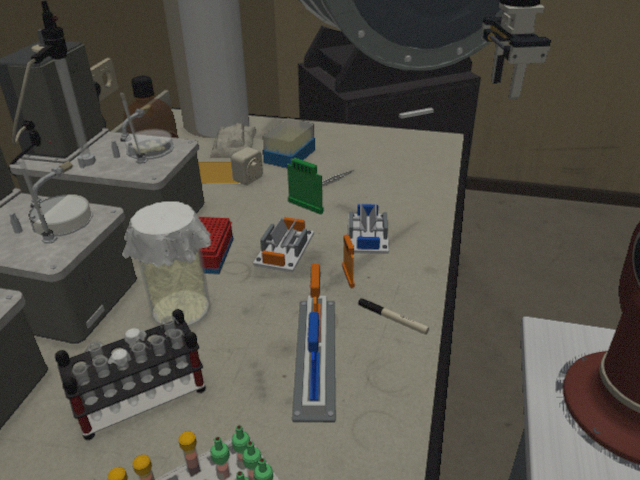

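The scene view shows the stand with the orange panel at (307,283) and the blue one at (285,340). The orange dock is at (314,203) and the blue dock at (393,203). The look-alikes are a small orange panel at (358,240) and a green one at (350,145). Next I'll measure them.

```bash
cat > h.py <<'E'
import numpy as np, cv2
from scipy.spatial.transform import Rotation as R
from plant import readout, imaging
def cam(n, st=None):
    c=imaging.get_calibration(n); K=(c['fx'],c['fy'],c['cx'],c['cy'])
    if n=="wrist":
        T=c['T_tool_cam']; Rt=R.from_euler('xyz',st['eef_rot'],degrees=True).as_matrix()
        return K,Rt@T[:3,:3],Rt@T[:3,3]+st['tool_pos']
    return K,R.from_euler('xyz',c['orientation'],degrees=True).as_matrix(),np.array(c['origin'])
def ray(C,p):
    K,Rm,o=C; d=Rm@np.array([(p[0]-K[2])/K[0],-(p[1]-K[3])/K[1],-1]); return o,d/np.linalg.norm(d)
def onz(C,p,z):
    o,d=ray(C,p); return o+d*(z-o[2])/d[2]
def tri(C1,p1,C2,p2):
    o,d=ray(C1,p1);a,e=ray(C2,p2); t=np.linalg.lstsq(np.c_[d,-e],a-o,rcond=None)[0]
    u,v=o+d*t[0],a+e*t[1]; return (u+v)/2,np.linalg.norm(u-v)
def proj(C,X):
    K,Rm,o=C; q=Rm.T@(np.array(X)-o); return K[2]-K[0]*q[0]/q[2],K[3]+K[1]*q[1]/q[2]
def comps(img,lo,hi,amin=40):
    """img RGB; prints components of an HSV range"""
    m=cv2.inRange(cv2.cvtColor(img,cv2.COLOR_RGB2HSV),lo,hi)
    cs,_=cv2.findContours(m,cv2.RETR_EXTERNAL,cv2.CHAIN_APPROX_NONE)
    return [c for c in cs if cv2.contourArea(c)>amin]
E
python3 - <<'E'
from h import *
np.set_printoptions(precision=3,suppress=True)
for n in("scene","side"):
    im=cv2.imread(f"pics/{n}1.png")[:,:,::-1]; C=cam(n)
    for nm,lo,hi in(("or",(5,170,90),(17,255,255)),("bl",(105,150,60),(125,255,255))):
        for c in comps(im,lo,hi):
            x,y,w,h=cv2.boundingRect(c);M=cv2.moments(c);ctr=(M['m10']/M['m00'],M['m01']/M['m00'])
            if not(230<ctr[0]<430 and 160<ctr[1]<410):continue
            (cc,sz,a)=cv2.minAreaRect(c); print(n,nm,(x,y,w,h),np.round(ctr,1),np.round(sz),round(a),'z.02',onz(C,ctr,.02),'z.1',onz(C,ctr,.1))
S=cam("scene")
print('stand',[onz(S,p,.003)[:2] for p in((258,384),(291,393),(333,273))])
print('dock',[onz(S,p,.006)[:2] for p in((284,222),(309,230),(345,184))])
i=cv2.imread("pics/scene1.png")[160:400,240:440]; j=cv2.imread("pics/side1.png")[190:430,240:440]
cv2.imwrite("pics/c1.png",cv2.resize(np.hstack([i[:,:200],j]),None,fx=2,fy=2,interpolation=cv2.INTER_CUBIC))
E
```

```text
scene or (297, 271, 22, 47) [307.  294.3] [ 8. 49.] 22 z.02 [ 0.477 -0.043  0.02 ] z.1 [ 0.448 -0.003  0.1  ]
scene or (297, 251, 19, 45) [305.  269.5] [10. 48.] 24 z.02 [ 0.51  -0.087  0.02 ] z.1 [ 0.477 -0.042  0.1  ]
scene or (354, 217, 8, 46) [357.7 237.3] [ 5. 45.] 5 z.02 [ 0.461 -0.207  0.02 ] z.1 [ 0.434 -0.149  0.1  ]
scene or (289, 210, 18, 16) [297.6 217.2] [21.  8.] 27 z.02 [ 0.594 -0.19   0.02 ] z.1 [ 0.552 -0.134  0.1  ]
scene or (321, 176, 17, 15) [329.4 182.9] [20.  8.] 27 z.02 [ 0.589 -0.311  0.02 ] z.1 [ 0.548 -0.241  0.1  ]
scene bl (273, 321, 25, 55) [284.8 348.6] [ 9. 57.] 22 z.02 [0.451 0.067 0.02 ] z.1 [0.425 0.095 0.1  ]
scene bl (271, 304, 23, 52) [281.  326.5] [11. 55.] 23 z.02 [0.48  0.036 0.02 ] z.1 [0.451 0.067 0.1  ]
scene bl (377, 213, 20, 14) [386.4 219.6] [21.  9.] 15 z.02 [ 0.433 -0.279  0.02 ] z.1 [ 0.409 -0.213  0.1  ]
scene bl (392, 175, 20, 13) [401.4 180.4] [19.  9.] 14 z.02 [ 0.456 -0.399  0.02 ] z.1 [ 0.429 -0.32   0.1  ]
side or (313, 295, 7, 36) [316.  304.6] [35.  5.] 86 z.02 [ 0.484 -0.083  0.02 ] z.1 [0.46  0.006 0.1  ]
side or (311, 264, 
[... 190 characters left out ...]
 0.1  ]
side or (263, 251, 21, 8) [273.1 253.9] [21.  6.] 9 z.02 [ 0.599 -0.205  0.02 ] z.1 [ 0.56 -0.1   0.1 ]
side or (344, 235, 10, 14) [348.1 241.6] [15.  5.] 69 z.02 [ 0.47  -0.276  0.02 ] z.1 [ 0.448 -0.163  0.1  ]
side bl (308, 312, 11, 88) [313.7 353.8] [87. 10.] 90 z.02 [0.46  0.027 0.02 ] z.1 [0.439 0.102 0.1  ]
side bl (358, 237, 21, 12) [368.1 242.2] [11. 20.] 90 z.02 [ 0.432 -0.282  0.02 ] z.1 [ 0.414 -0.168  0.1  ]
side bl (363, 205, 11, 10) [368.  207.9] [ 9. 10.] 90 z.02 [ 0.455 -0.407  0.02 ] z.1 [ 0.434 -0.277  0.1  ]
stand [array([0.459, 0.136]), array([0.405, 0.12 ]), array([ 0.466, -0.118])]
dock [array([ 0.619, -0.174]), array([ 0.562, -0.183]), array([ 0.564, -0.338])]
```

View pics/c1.png

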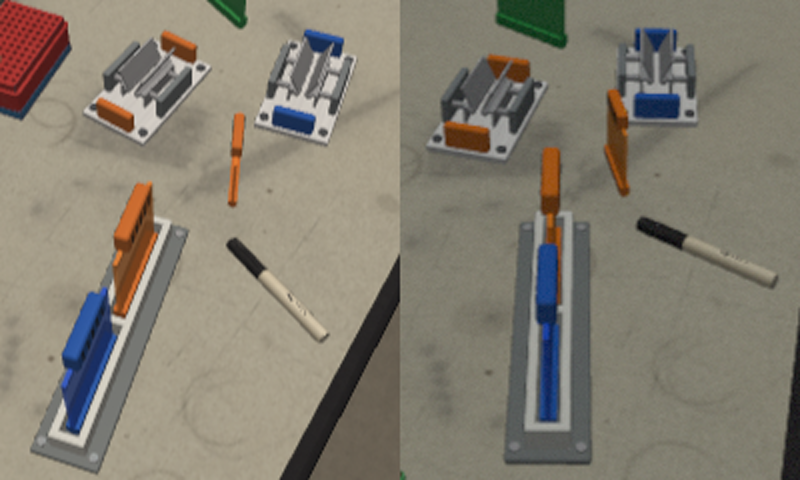

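The crop confirms the layout. The panel stands in the stand at about yaw +14°, with its handle at about (0.475, -0.04). The orange dock is at about (0.59, -0.25). I'll move to a point that sees both with the wrist camera.

```bash
cat > plan.py <<'E'
import sys; from h import *
# x y z yaw n : world target -> tool-frame rows
def plan(x,y,z,yaw,n,s=None):
    s=s or readout.get_state(); p=np.array(s['tool_pos']); a=s['eef_rot'][2]
    dy=(yaw-a+180)%360-180; d=(np.array([x,y,z])-p)/n
    print('dW',np.round(d*n,4),'dyaw',round(-dy,2))
    for i in range(n):
        Rt=R.from_euler('xyz',[180,0,a+dy*i/n],degrees=True).as_matrix(); print(np.round(Rt.T@d,4).tolist(),round(-dy/n,2))
if __name__=="__main__": v=list(map(float,sys.argv[1:])); plan(*v[:4],int(v[4]))
E
python3 plan.py .53 -.15 .25 6 10
```

```text
dW [0.3191 0.4641 0.0134] dyaw -77.04
[-0.0335, -0.0453, -0.0013] -7.7
[-0.0272, -0.0493, -0.0013] -7.7
[-0.0203, -0.0525, -0.0013] -7.7
[-0.0131, -0.0548, -0.0013] -7.7
[-0.0056, -0.056, -0.0013] -7.7
[0.002, -0.0563, -0.0013] -7.7
[0.0095, -0.0555, -0.0013] -7.7
[0.0168, -0.0537, -0.0013] -7.7
[0.0239, -0.051, -0.0013] -7.7
[0.0305, -0.0473, -0.0013] -7.7
```

```bash
python3 -m creep '[{"hand":1,"x":-0.034,"y":-0.045,"z":-0.001,"yaw":-7.7},{"hand":1,"x":-0.027,"y":-0.049,"z":-0.001,"yaw":-7.7},{"hand":1,"x":-0.020,"y":-0.052,"z":-0.001,"yaw":-7.7},{"hand":1,"x":-0.013,"y":-0.055,"z":-0.001,"yaw":-7.7},{"hand":1,"x":-0.006,"y":-0.056,"z":-0.001,"yaw":-7.7},{"hand":1,"x":0.002,"y":-0.056,"z":-0.001,"yaw":-7.7},{"hand":1,"x":0.01,"y":-0.055,"z":-0.001,"yaw":-7.7},{"hand":1,"x":0.017,"y":-0.054,"z":-0.001,"yaw":-7.7}]'; python3 plan.py .53 -.15 .25 6 3
```

```text
clock: 1.1
tool_pos: [0.4664, -0.243, 0.2455]
eef_rot: [180.0, 0.0, -9.2]
force: [0.1, 0.1, 0.3]
width: 0.0928
dW [0.0636 0.093  0.0045] dyaw -15.22
[0.016, -0.034, -0.0015] -5.07
[0.0189, -0.0324, -0.0015] -5.07
[0.0217, -0.0306, -0.0015] -5.07
```

```bash
python3 -m creep '[{"hand":1,"x":0.016,"y":-0.034,"z":-0.002,"yaw":-5},{"hand":1,"x":0.019,"y":-0.032,"z":-0.002,"yaw":-5},{"hand":1,"x":0.022,"y":-0.031,"z":-0.001,"yaw":-5},{"hand":1,"x":0,"y":0,"z":0,"yaw":0},{"hand":1,"x":0,"y":0,"z":0,"yaw":0}]'
python3 - <<'E'
from h import *
import json
s=readout.get_state(); im=imaging.capture("wrist"); cv2.imwrite("pics/w1.png",im[:,:,::-1])
json.dump({k:np.array(s[k]).tolist() for k in('tool_pos','eef_rot')},open('w1.json','w')); print(s['tool_pos'],s['eef_rot'])
E
```

```text
clock: 1.72
tool_pos: [0.5296, -0.1528, 0.2502]
eef_rot: [180.0, 0.1, 5.5]
force: [-0.1, -0.1, -0.4]
width: 0.093
[ 0.52960262 -0.15281637  0.25016448] [1.79968267e+02 9.70748018e-02 5.47689927e+00]
```

View pics/w1.png

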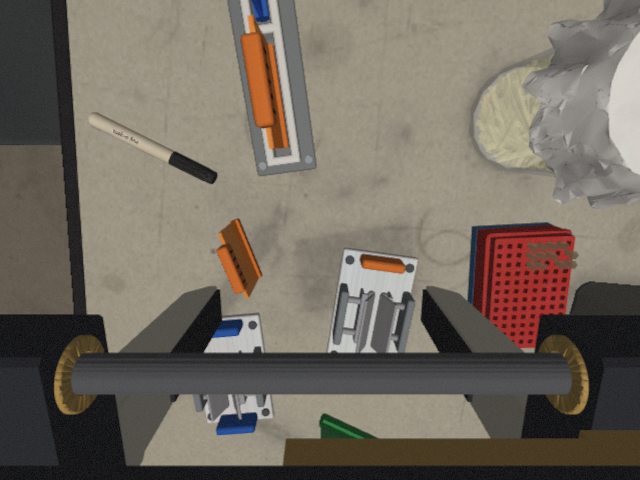

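The wrist view shows the panel handle from (253,35) to (262,126), the stand end at about (285,165), and the dock's near base corners at (345,249) and (418,258).

```bash
python3 - <<'E'
from h import *
import json
np.set_printoptions(precision=4,suppress=True)
s=json.load(open('w1.json')); C=cam("wrist",s); im=cv2.imread("pics/w1.png")[:,:,::-1]
hsv=cv2.cvtColor(im,cv2.COLOR_RGB2HSV)
for p in((256,80),(275,130),(383,264),(280,100)): print(p,hsv[p[1],p[0]])
for c in comps(im,(5,170,150),(17,255,255)):
    x=cv2.minAreaRect(c); b=cv2.boxPoints(x); print(cv2.boundingRect(c),x); 
    z=.116 if x[0][1]<150 else .033
    print([onz(C,p,z)[:2] for p in b], onz(C,x[0],z))
# white base outline of dock
m=cv2.inRange(hsv,(0,0,170),(180,40,255)); m[:, :320]=0; m[:240]=0; m[352:]=0; m[:,425:]=0
c=max(cv2.findContours(m,0,1)[0],key=cv2.contourArea).reshape(-1,2)
rows=range(270,345,5)
L=np.array([(c_[0],r) for r in rows for c_ in [np.nonzero(m[r])[0][[0]]]],float); Rr=np.array([(np.nonzero(m[r])[0][-1],r) for r in rows],float)
top=np.array([(u,np.nonzero(m[:,u])[0][0]) for u in range(352,412,5)],float)
for n,P in(("L",L),("R",Rr),("top",top)):
    W=np.array([onz(C,p,.006)[:2] for p in P]); vx,vy,x0,y0=cv2.fitLine(W.astype(np.float32),cv2.DIST_HUBER,0,.001,.001).ravel(); print(n,P[0],P[-1],(vx,vy),(x0,y0),np.degrees(np.arctan2(vx,vy)))
print('stand screws',onz(C,(262,167),.003),onz(C,(308,160),.003))
cv2.imwrite("pics/c2.png",np.hstack([cv2.resize(im[10:190,220:330,::-1],None,fx=3,fy=3),cv2.resize(im[235:360,315:430,::-1],(460,540))]))
E
```

```text
(256, 80) [ 12 198 192]
(275, 130) [ 12 194 112]
(383, 264) [ 12 200 172]
(280, 100) [ 12 186 178]
(363, 261, 42, 12) ((383.3630676269531, 266.50408935546875), (41.56983184814453, 7.386188983917236), 7.765166282653809)
[array([ 0.5746, -0.1948]), array([ 0.5746, -0.1872]), array([ 0.6159, -0.189 ]), array([ 0.6161, -0.1967])] [ 0.5953 -0.1919  0.033 ]
(217, 248, 32, 51) ((231.78834533691406, 273.8321533203125), (55.82088088989258, 10.632548332214355), 64.98310089111328)
[array([ 0.4289, -0.1917]), array([ 0.4382, -0.1862]), array([ 0.4636, -0.2369]), array([ 0.4541, -0.2428])] [ 0.446  -0.2139  0.033 ]
(235, 220, 26, 57) ((247.5, 248.0), (61.303741455078125, 2.708324432373047), 67.52056884765625)
[array([ 0.4466, -0.1594]), array([ 0.449 , -0.1582]), array([ 0.4746, -0.2133]), array([ 0.4721, -0.2146])] [ 0.4603 -0.1858  0.033 ]
(267, 127, 7, 21) ((269.9479675292969, 137.16183471679688), (20.37566375732422, 4.561715602874756), 81.25383758544922)
[array([ 0.4836, -0.0743]), array([ 0.4868, -0.0735]), array([ 0.4898, -0.0869]), array([ 0.4866, -0.0876])] [ 0.4867 -0.0805  0.116 ]
(268,
[... 272 characters left out ...]
.62164306640625, 70.72972869873047), (110.14732360839844, 18.083887100219727), 80.53767395019531)
[array([ 0.4611, -0.0078]), array([ 0.4726, -0.005 ]), array([ 0.4887, -0.0712]), array([ 0.4764, -0.0744])] [ 0.4744 -0.0385  0.116 ]
L [341. 270.] [330. 340.] (np.float32(0.07015833), np.float32(0.9975359)) (np.float32(0.558008), np.float32(-0.25230277)) 4.0230813
R [414. 270.] [370. 340.] (np.float32(0.21257146), np.float32(0.97714555)) (np.float32(0.62820417), np.float32(-0.23007773)) 12.2730875
top [352. 251.] [407. 259.] (np.float32(0.9994969), np.float32(-0.03171706)) (np.float32(0.5912464), np.float32(-0.18894815)) 91.81755
stand screws [ 0.4657 -0.1088  0.003 ] [ 0.5111 -0.0976  0.003 ]
```

View pics/c2.png

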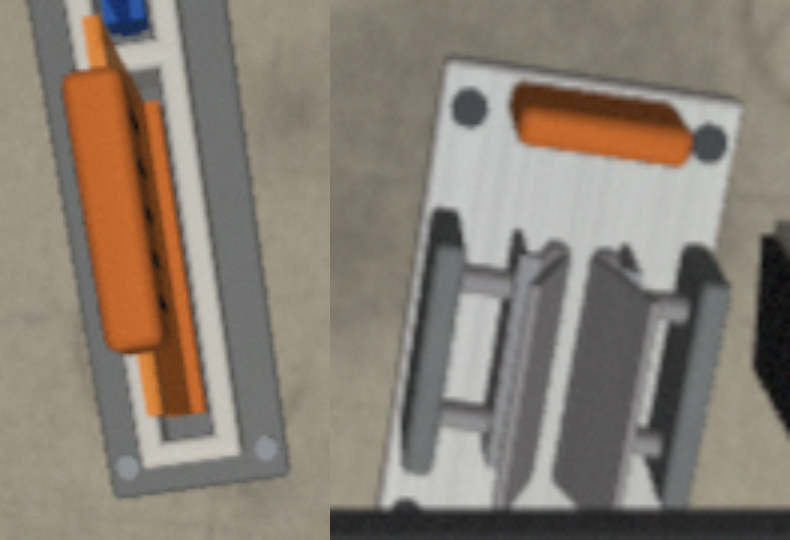

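Next a closer look at the whole dock, before the panel is in hand and blocks the view.

```bash
python3 plan.py .59 -.275 .25 -2.5 3; python3 - <<'E'
from h import *
import json
s=json.load(open('w1.json')); C=cam("wrist",s)
a,b=onz(C,(249,34),.116),onz(C,(264.3,126),.116); print('handle',a,b,(a+b)/2,np.linalg.norm(a-b),np.degrees(np.arctan2(-(a-b)[0],(a-b)[1])))
E
```

```text
dW [ 0.0606 -0.1216 -0.0002] dyaw 7.91
[0.0163, 0.0423, 0.0001] 2.64
[0.0182, 0.0415, 0.0001] 2.64
[0.0201, 0.0406, 0.0001] 2.64
handle [ 0.46894003 -0.01660424  0.116     ] [ 0.48231029 -0.07342441  0.116     ] [ 0.47562516 -0.04501433  0.116     ] 0.058372045856282 13.241292274730142
```

```bash
python3 -m creep '[{"hand":1,"x":0.016,"y":0.042,"z":0,"yaw":2.6},{"hand":1,"x":0.018,"y":0.042,"z":0,"yaw":2.6},{"hand":1,"x":0.020,"y":0.041,"z":0,"yaw":2.7},{"hand":1,"x":0,"y":0,"z":0,"yaw":0},{"hand":1,"x":0,"y":0,"z":0,"yaw":0}]'
python3 - <<'E'
from h import *
import json
np.set_printoptions(precision=4,suppress=True)
s=readout.get_state(); im=imaging.capture("wrist"); cv2.imwrite("pics/w2.png",im[:,:,::-1])
json.dump({k:np.array(s[k]).tolist() for k in('tool_pos','eef_rot')},open('w2.json','w')); print(s['tool_pos'],s['eef_rot'])
C=cam("wrist",s)
for c in comps(im,(5,170,150),(17,255,255)):
    x=cv2.minAreaRect(c)
    if abs(onz(C,x[0],.033)[0]-.592)<.03: print(x,onz(C,x[0],.033),[onz(C,p,.033)[:2] for p in cv2.boxPoints(x)])
cv2.imwrite("pics/c3.png",cv2.resize(im[60:320,220:440,::-1],None,fx=2.3,fy=2.3,interpolation=cv2.INTER_CUBIC))
E
```

```text
clock: 2.4
tool_pos: [0.5898, -0.2742, 0.2503]
eef_rot: [-179.9, 0.1, -2.4]
force: [-0.4, 0.7, -0.1]
width: 0.0933
[ 0.5898 -0.2742  0.2503] [-179.9495    0.0736   -2.4097]
((323.0, 259.5), (7.0, 42.0), 90.0) [ 0.5903 -0.3119  0.033 ] [array([ 0.5698, -0.3075]), array([ 0.611 , -0.3092]), array([ 0.6109, -0.3164]), array([ 0.5694, -0.3146])]
((323.5, 132.5), (9.0, 45.0), 90.0) [ 0.5956 -0.192   0.033 ] [array([ 0.5755, -0.1873]), array([ 0.6161, -0.189 ]), array([ 0.6159, -0.1968]), array([ 0.575 , -0.1951])]
```

View pics/c3.png

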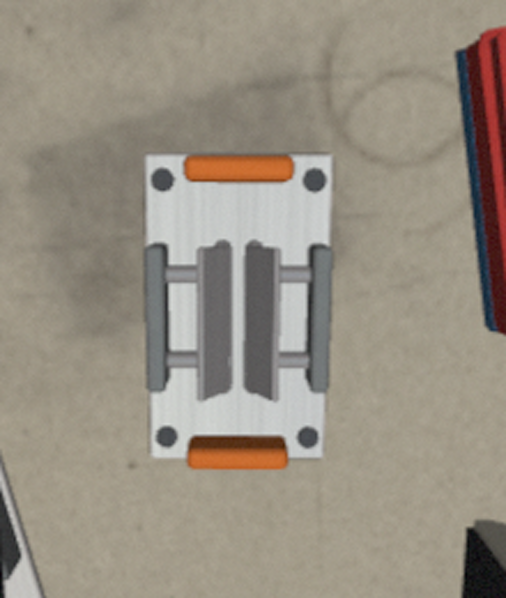

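The cheeks give a dock centre of (0.593, -0.252) and yaw -2.4°, with a separation of 120 mm, which fits the given sizes. Now the grasp.

```bash
python3 plan.py .4756 -.045 .19 13.6 5
```

```text
dW [-0.1145  0.2283 -0.0606] dyaw -15.92
[-0.0247, -0.0447, 0.0121] -3.18
[-0.0222, -0.046, 0.0121] -3.18
[-0.0196, -0.0472, 0.0121] -3.18
[-0.017, -0.0482, 0.0121] -3.18
[-0.0143, -0.049, 0.0121] -3.18
```

```bash
python3 -m creep '[{"hand":1,"x":-0.025,"y":-0.045,"z":0.012,"yaw":-3.2},{"hand":1,"x":-0.022,"y":-0.046,"z":0.012,"yaw":-3.2},{"hand":1,"x":-0.020,"y":-0.047,"z":0.012,"yaw":-3.2},{"hand":1,"x":-0.017,"y":-0.048,"z":0.012,"yaw":-3.2},{"hand":1,"x":-0.014,"y":-0.049,"z":0.012,"yaw":-3.2},{"hand":1,"x":0,"y":0,"z":0,"yaw":0},{"hand":1,"x":0,"y":0,"z":0,"yaw":0}]'
python3 plan.py .4756 -.045 .103 13.6 4
python3 - <<'E'
from h import *
cv2.imwrite("pics/s2.png",cv2.resize(imaging.capture("side")[180:420,220:440,::-1],None,fx=2.4,fy=2.4))
cv2.imwrite("pics/w3.png",imaging.capture("wrist")[:,:,::-1])
E
```

```text
clock: 3.32
tool_pos: [0.4762, -0.0459, 0.1913]
eef_rot: [179.9, -0.1, 13.7]
force: [-0.8, -0.1, -0.1]
width: 0.0928
dW [-0.0006  0.0009 -0.0883] dyaw 0.08
[-0.0001, -0.0003, 0.0221] 0.02
[-0.0001, -0.0003, 0.0221] 0.02
[-0.0001, -0.0003, 0.0221] 0.02
[-0.0001, -0.0003, 0.0221] 0.02
```

View pics/w3.png

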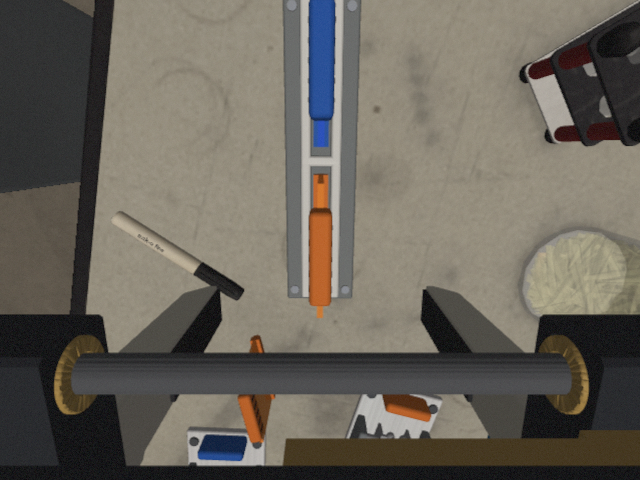

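The handle is centred at column 320 between the fingers, upright and aligned with the jaws (rows 209–306). I'll descend and grip.

```bash
python3 -c "
from h import *
C=cam('wrist',readout.get_state());print(onz(C,(321,209),.116),onz(C,(320,306),.116))"
python3 -m creep '[{"hand":1,"x":0,"y":0,"z":0.03,"yaw":0},{"hand":1,"x":0,"y":0,"z":0.03,"yaw":0},{"hand":1,"x":0,"y":0,"z":0.028,"yaw":0},{"hand":1,"x":0,"y":0,"z":0,"yaw":0},{"hand":0,"x":0,"y":0,"z":0,"yaw":0},{"hand":0,"x":0,"y":0,"z":0,"yaw":0},{"hand":0,"x":0,"y":0,"z":0,"yaw":0},{"hand":0,"x":0,"y":0,"z":0,"yaw":0}]'
python3 -m creep '[{"hand":0,"x":0,"y":0,"z":0,"yaw":0},{"hand":0,"x":0,"y":0,"z":0,"yaw":0},{"hand":0,"x":0,"y":0,"z":0,"yaw":0}]'
```

```text
[ 0.46886117 -0.0133855   0.116     ] [ 0.48245306 -0.07260492  0.116     ]
clock: 4.42
tool_pos: [0.4763, -0.0459, 0.1032]
eef_rot: [180.0, -0.1, 13.6]
force: [0.6, -0.8, 0.0]
width: 0.0577
clock: 4.8
tool_pos: [0.476, -0.0458, 0.1026]
eef_rot: [-180.0, 0.0, 13.7]
force: [-0.5, -0.5, -0.4]
width: 0.0272
```

```bash
python3 -m creep '[{"hand":0,"x":0,"y":0,"z":0,"yaw":0},{"hand":0,"x":0,"y":0,"z":0,"yaw":0},{"hand":0,"x":0,"y":0,"z":0,"yaw":0},{"hand":0,"x":0,"y":0,"z":0,"yaw":0}]'
python3 -m creep '[{"hand":0,"x":0,"y":0,"z":-0.015,"yaw":0},{"hand":0,"x":0,"y":0,"z":-0.03,"yaw":0},{"hand":0,"x":0,"y":0,"z":-0.045,"yaw":0},{"hand":0,"x":0,"y":0,"z":-0.02,"yaw":0},{"hand":0,"x":0,"y":0,"z":0,"yaw":0}]'
python3 plan.py .5930 -.2545 .215 -2.5 6
```

```text
clock: 5.3
tool_pos: [0.476, -0.0458, 0.1026]
eef_rot: [-180.0, 0.0, 13.7]
force: [0.0, -0.0, -0.0]
width: 0.0133
clock: 5.92
tool_pos: [0.4767, -0.0459, 0.2138]
eef_rot: [179.9, -0.2, 13.6]
force: [0.3, 0.5, -2.4]
width: 0.0137
dW [ 0.1163 -0.2086  0.0012] dyaw 16.13
[0.0106, 0.0384, -0.0002] 2.69
[0.0124, 0.0378, -0.0002] 2.69
[0.0142, 0.0372, -0.0002] 2.69
[0.0159, 0.0365, -0.0002] 2.69
[0.0176, 0.0357, -0.0002] 2.69
[0.0193, 0.0348, -0.0002] 2.69
```

```bash
python3 -m creep '[{"hand":0,"x":0.011,"y":0.038,"z":0,"yaw":2.7},{"hand":0,"x":0.012,"y":0.038,"z":0,"yaw":2.7},{"hand":0,"x":0.014,"y":0.037,"z":0,"yaw":2.7},{"hand":0,"x":0.016,"y":0.036,"z":0,"yaw":2.7},{"hand":0,"x":0.018,"y":0.036,"z":0,"yaw":2.7},{"hand":0,"x":0.019,"y":0.035,"z":0,"yaw":2.7},{"hand":0,"x":0,"y":0,"z":0,"yaw":0},{"hand":0,"x":0,"y":0,"z":0,"yaw":0}]'
python3 plan.py .5930 -.2545 .163 -2.5 3
python3 - <<'E'
from h import *
a=imaging.capture("wrist")[:,:,::-1]; b=imaging.capture("side")[150:350,200:440,::-1]
cv2.imwrite("pics/m1.png",np.hstack([cv2.resize(a[40:440,180:460],(392,560)),cv2.resize(b,(400,333))[:,:].copy() if 0 else cv2.copyMakeBorder(cv2.resize(b,(400,333)),0,227,0,0,0)]))
E
```

```text
clock: 6.92
tool_pos: [0.5912, -0.2528, 0.2107]
eef_rot: [-179.9, 0.2, -2.5]
force: [0.9, 0.8, -0.6]
width: 0.0137
dW [ 0.0018 -0.0017 -0.0477] dyaw 0.01
[0.0006, 0.0005, 0.0159] 0.0
[0.0006, 0.0005, 0.0159] 0.0
[0.0006, 0.0005, 0.0159] 0.0
```

View pics/m1.png

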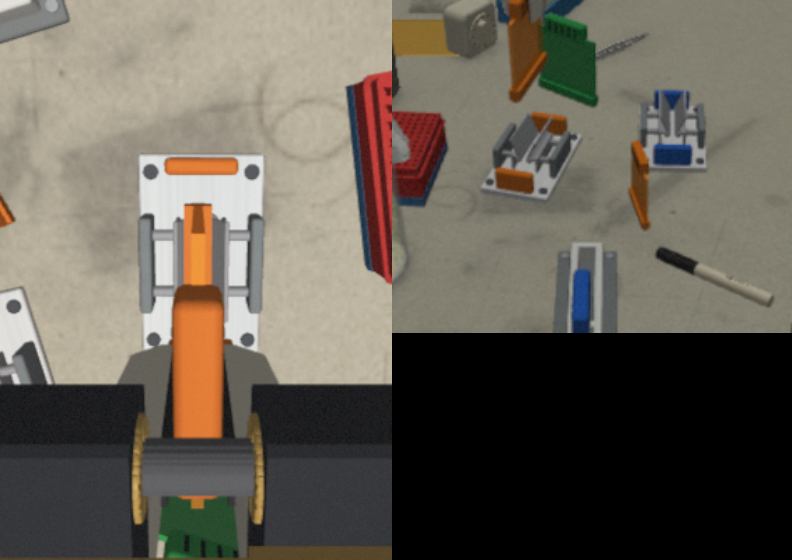

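The panel hangs upright and aligned over the dock. The foot end is at column 198 against a cheek centre of 201, so I'll correct by +2 mm in x while lowering into the funnel.

```bash
python3 -m creep '[{"hand":0,"x":0.002,"y":0.002,"z":0.025,"yaw":0},{"hand":0,"x":0,"y":0,"z":0.025,"yaw":0},{"hand":0,"x":0,"y":0,"z":0.012,"yaw":0},{"hand":0,"x":0,"y":0,"z":0.01,"yaw":0},{"hand":0,"x":0,"y":0,"z":0,"yaw":0},{"hand":0,"x":0,"y":0,"z":0,"yaw":0}]'
```

```text
clock: 7.78
tool_pos: [0.5946, -0.2562, 0.1415]
eef_rot: [180.0, -0.1, -2.5]
force: [-0.8, -0.4, -1.2]
width: 0.0138
```

```bash
python3 -m creep '[{"hand":0,"x":-0.0015,"y":-0.0015,"z":0.008,"yaw":0},{"hand":0,"x":0,"y":0,"z":0.006,"yaw":0},{"hand":0,"x":0,"y":0,"z":0,"yaw":0}]'
python3 -m creep '[{"hand":0,"x":0,"y":0,"z":0.003,"yaw":0},{"hand":0,"x":0,"y":0,"z":0.003,"yaw":0},{"hand":0,"x":0,"y":0,"z":0,"yaw":0}]'
```

```text
clock: 8.15
tool_pos: [0.593, -0.2545, 0.1272]
eef_rot: [180.0, -0.1, -2.5]
force: [0.2, -0.6, 2.1]
width: 0.0139
clock: 8.52
tool_pos: [0.5929, -0.2547, 0.1212]
eef_rot: [180.0, -0.1, -2.5]
force: [-0.8, -0.3, 3.5]
width: 0.0142
```

Contact builds where expected and there is no side force. I'll press on.

```bash
for i in 1; do python3 -m creep '[{"hand":0,"x":0,"y":0,"z":0.003,"yaw":0},{"hand":0,"x":0,"y":0,"z":0.003,"yaw":0},{"hand":0,"x":0,"y":0,"z":0,"yaw":0}]'; done
python3 -m creep '[{"hand":0,"x":0,"y":0,"z":0.003,"yaw":0},{"hand":0,"x":0,"y":0,"z":0.003,"yaw":0},{"hand":0,"x":0,"y":0,"z":0,"yaw":0}]'
```

```text
clock: 8.9
tool_pos: [0.5924, -0.2546, 0.114]
eef_rot: [-180.0, 0.0, -2.5]
force: [-0.3, -0.5, 1.3]
width: 0.0135
clock: 9.28
tool_pos: [0.5919, -0.2543, 0.1069]
eef_rot: [-179.9, 0.1, -2.5]
force: [1.2, -0.3, -5.7]
width: 0.0137
```

```bash
python3 -m creep '[{"hand":0,"x":0,"y":0,"z":0.002,"yaw":0},{"hand":0,"x":0,"y":0,"z":0.001,"yaw":0},{"hand":0,"x":0,"y":0,"z":0,"yaw":0}]'
python3 -m creep '[{"hand":0,"x":0,"y":0,"z":0.002,"yaw":0},{"hand":0,"x":0,"y":0,"z":0.001,"yaw":0},{"hand":0,"x":0,"y":0,"z":0,"yaw":0}]'
```

```text
clock: 9.65
tool_pos: [0.5924, -0.2545, 0.1056]
eef_rot: [-180.0, 0.0, -2.5]
force: [0.1, -0.4, -2.0]
width: 0.0135
clock: 10.02
tool_pos: [0.593, -0.2547, 0.1047]
eef_rot: [180.0, -0.1, -2.6]
force: [-2.3, 0.4, 7.7]
width: 0.014
```

```bash
python3 -m creep '[{"hand":0,"x":0,"y":0,"z":0.002,"yaw":0},{"hand":0,"x":0,"y":0,"z":0,"yaw":0},{"hand":0,"x":0,"y":0,"z":0,"yaw":0}]'
python3 - <<'E'
from h import *
a=imaging.capture("scene")[110:260,250:440,::-1]; b=imaging.capture("side")[150:300,220:410,::-1]
cv2.imwrite("pics/m2.png",np.hstack([cv2.resize(i,(400,316),interpolation=cv2.INTER_CUBIC) for i in(a,b)]))
E
```

```text
clock: 10.4
tool_pos: [0.5933, -0.2547, 0.1046]
eef_rot: [179.9, -0.1, -2.6]
force: [-4.3, 0.9, 15.2]
width: 0.014
```

View pics/m2.png

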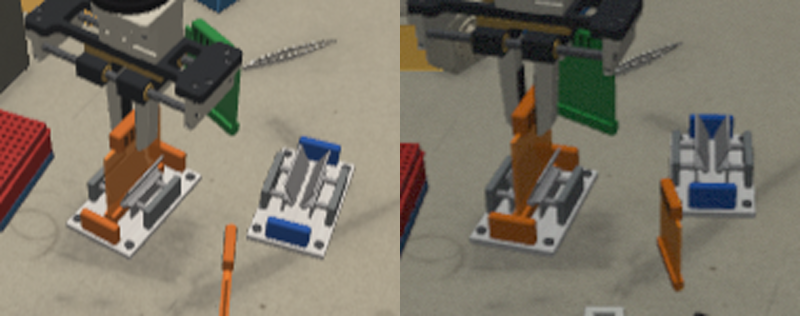

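The foot is between the cheeks. The last 2 mm of command moved the TCP only 0.1 mm and raised the force to 15 N, with the TCP at the expected home height of 0.105. I'll release and rise.

```bash
python3 -m creep '[{"hand":0,"x":0,"y":0,"z":-0.003,"yaw":0},{"hand":0,"x":0,"y":0,"z":0,"yaw":0},{"hand":1,"x":0,"y":0,"z":0,"yaw":0},{"hand":1,"x":0,"y":0,"z":0,"yaw":0},{"hand":1,"x":0,"y":0,"z":0,"yaw":0},{"hand":1,"x":0,"y":0,"z":0,"yaw":0},{"hand":1,"x":0,"y":0,"z":0,"yaw":0},{"hand":1,"x":0,"y":0,"z":0,"yaw":0}]'
python3 -m creep '[{"hand":1,"x":0,"y":0,"z":-0.02,"yaw":0},{"hand":1,"x":0,"y":0,"z":-0.04,"yaw":0},{"hand":1,"x":0,"y":0,"z":-0.04,"yaw":0},{"hand":1,"x":0,"y":0.03,"z":-0.04,"yaw":0},{"hand":1,"x":0,"y":0.03,"z":0,"yaw":0},{"hand":1,"x":0,"y":0,"z":0,"yaw":0},{"hand":1,"x":0,"y":0,"z":0,"yaw":0}]'
python3 - <<'E'
from h import *
a=imaging.capture("scene")[140:410,240:440,::-1]; b=imaging.capture("side")[150:420,220:420,::-1]; 
s=readout.get_state(); w=imaging.capture("wrist"); cv2.imwrite("pics/w4.png",w[:,:,::-1]); C=cam("wrist",s)
cv2.imwrite("pics/m3.png",np.hstack([cv2.resize(i,(390,527),interpolation=cv2.INTER_CUBIC) for i in(a,b)]))
A,B=cam("scene"),cam("side")
# expected outline of a fully seated panel: handle top corners
y=np.array([.0436,.999]);
import math
for t in(.03,-.03):
    X=[.593+.0436*t,-.252+t,.118]; print('expect top end',np.round(X,3),*(np.round(proj(c,X),1) for c in(A,B,C)))
E
```

```text
clock: 11.5
tool_pos: [0.5926, -0.2546, 0.1037]
eef_rot: [-180.0, -0.0, -2.5]
force: [-0.2, 0.6, 0.5]
width: 0.069
clock: 12.38
tool_pos: [0.5899, -0.3128, 0.2429]
eef_rot: [-179.9, 0.1, -2.5]
force: [-0.3, -1.4, -0.6]
width: 0.0928
expect top end [ 0.594 -0.222  0.118] [303.9 173.7] [275.  204.7] [321.  115.3]
expect top end [ 0.592 -0.282  0.118] [321.1 156.4] [286.1 188.7] [320.8 204.5]
```

View pics/m3.png

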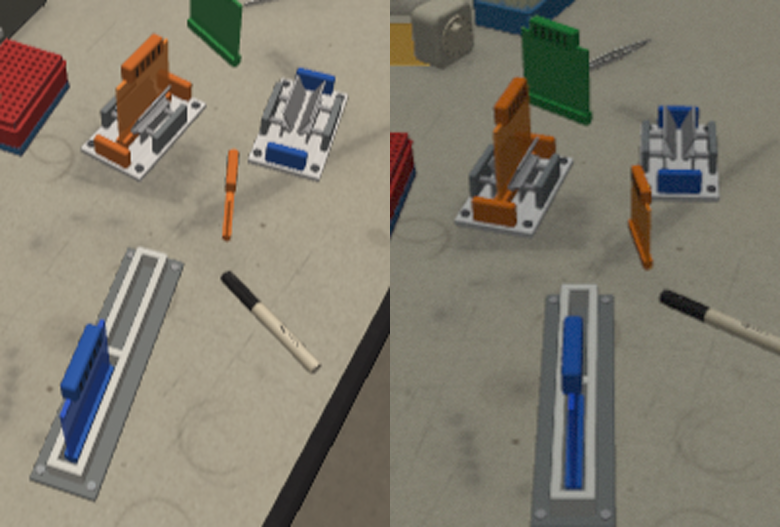

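View pics/w4.png

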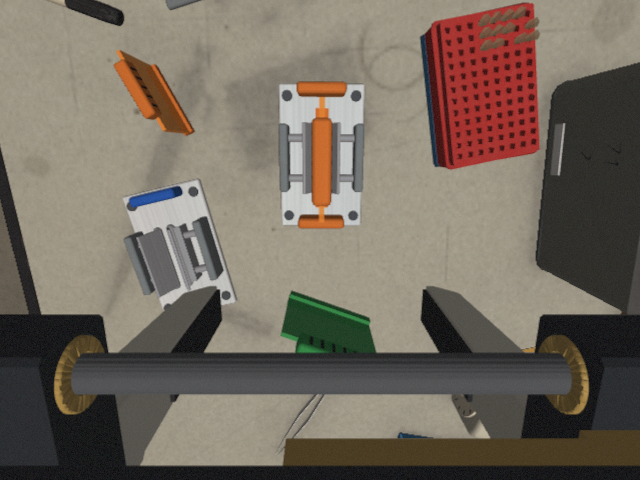

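The panel stands upright in the dock. Its handle ends match the fully seated prediction: scene (304,174) seen against (304,174), and wrist rows 118–206 against 115–205. The jaws have closed over the foot and the blue panel is undisturbed in its slot.

```bash
python3 -c "
from plant import job; print(job.job_done())"
```

```text
the job is handed in; nothing more can be done
None
```

I took the larger orange panel out of the parking stand and pushed it down into the orange-cheeked dock. I then let go, backed the gripper off, and handed the job in at about 12.6 s of the 38 s allowed.

- **Seating force:** it stayed low through the funnel, dipped as the spring jaws snapped over the foot, then rose to 15 N with no further travel.
- **Seating height:** the TCP stopped at 0.1046 m, against 0.105 m expected with the foot fully home.
- **After release:** the handle was within about 3 pixels of its fully seated position in the wrist view. In the scene view the near end matched to about 1 pixel. The far end was off by about 4 pixels, but I read that one from the handle's edge.
- **Everything else:** the blue panel still stands in its slot, the blue dock is empty, and the green and small orange look-alikes were not touched.

No check failed. The only disagreement was about 2–3 mm between two measurements of the panel along y. I allowed for it when placing, and it is well within the dock's side play.

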